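Walk the shielding pot onto the weighing plate

TASK

The heavy grey shielding pot must go onto the low weighing plate, but it is not to be lifted clear: walk it there on its bottom rim, rocking it from side to side by the bar on top - first raise its red-marked side a good centimetre or two and swing it forward, then the blue side likewise, then the red again, and so on. Leave it standing flat on the plate inside the painted white ring, let go of it, and do not disturb the red-capped bottle or the covered dish.

Things in the scene. Friction and masses are not known exactly. Their poses are not given: they have to be found in the camera images.
- pot: Heavy grey cylindrical pot, 90 mm across, 110 mm high, about 0.7 to 0.95 kg, loose, centre of mass about 57 mm up on its axis. Origin: centre of its underside; z up its axis; x along the steel bail handle on top (roughly towards the plate at the start), +y to the red-marked side, -y to the blue-marked side. It balances over a rim point when tilted about 38 degrees; below that it falls back.
- pot_bar (a point): Middle of the horizontal handle bar on top of the pot: flat-sided steel bar 16 mm wide (pot y) and 18 mm high, its middle 155 mm above the pot's underside, free length 58 mm along the pot's x between two uprights at x = +-36 mm; 32 mm of free space below the bar (lid top 114 mm high).
- rim_red (a point): Point of the pot's bottom rim below the red mark (pot frame 0, +45 mm, 0).
- rim_blue (a point): Point of the pot's bottom rim below the blue mark (pot frame 0, -45 mm, 0).
- rim_0 (a point): Bottom rim point at pot x = +45 mm.
- rim_45 (a point): Bottom rim point 45 degrees from pot +x towards +y.
- rim_135 (a point): Bottom rim point 135 degrees from pot +x towards +y.
- rim_180 (a point): Bottom rim point at pot x = -45 mm.
- rim_225 (a point): Bottom rim point 225 degrees from pot +x (towards +y).
- rim_315 (a point): Bottom rim point 315 degrees from pot +x (towards +y).
- plate: Round dark steel weighing plate fixed to the bench, 150 mm across, 5 mm thick, top level at 5 mm. A thin painted white ring on it, 120 mm inside diameter, concentric. Origin: centre of its underside; x points away from where the pot starts; a small white read-out box 60 x 46 mm, 45 mm high, is fixed beside it, centred at plate frame (26, 122) mm.
- bottle: Bystander: bottle with red cap, 57 mm across, 110 mm high. Origin at the centre of its underside.
- dish: Bystander: flat covered petri dish, 81 mm across, 6 mm high. Origin at the centre of its underside.
Things that resemble listed ones, but are neither listed nor needed, are in the scene too. Leave any orange look-alike of the pot alone.

How it is judged:
By the outcome, as a careful person would: the job done as asked, in the order asked, and still so for the second after the job is handed in, with the robot touching nothing.
It also fails if it takes over 51 s, if anything falls off the work surface, if the arm or the gripper's body presses on something with over 40 N, if the wrist force passes 120 N, or if a joint passes its speed limit or range.

ROBOT

A 7-joint arm with a two-finger parallel gripper is mounted at the origin on the work surface; the furniture and walls round the work are solid. World frame = base frame: x ahead of the robot, y to its left, z up, the work surface at z = 0. Lengths are in m, angles in rad, forces in N, time in s.
With the tool pointing down it reaches from about 0.4 to 0.9 m from the base axis. Payload 5.6 kg.
Tool frame: the origin (TCP) lies at the very end of the fingers, on their centre line; the grasp point (between the pads) lies 19 mm behind it; z points along the fingers, y is the line along which they close (so a half turn about z gives the same grasp; the last joint's range is limited). The gripper opens to 92 mm and grips with 3 to 60 N. Pads are 20 mm wide; open, the fingers measure 128 mm over their backs; the gripper's body (75 mm by 189 mm) begins 69 mm behind the grasp point.
Start: joints at [1.275, 0.468, -0.012, 1.603, 0.006, 1.071, -0.056], TCP at [0.163, -0.629, 0.215] pointing down, gripper open.
Joint ranges: [-2.53, 2.53], [-0.31, 2.02], [-1.57, 1.55], [0.28, 2.44], [-1.29, 4.43], [0.15, 1.84], [-2.92, 2.92]. Speed limits (rad/s): [2.57, 2.57, 3.14, 3.14, 3.14, 3.14, 3.14].

INTERFACE

Orientations are given as a 3x3 rotation matrix whose columns are the frame's x, y, z axes.
In Python, from rig import move_to, move_straight, goto_joints, set_gripper, dwell, ik, grab_frame, get_calibration, PlanningError, finish_job, current_t, current_joint_pos, current_qd, current_joint_efforts, current_position, current_orientation, current_force, current_ft_torque, current_finger_gap, current_finger_force gives the robot as it stands. Calls block until the motion is done:
- move_to(position, orientation): joint-space move of the TCP to a pose.
- move_straight(position, velocity=0.15, rot=None, stop_force=None): straight line of the TCP; rot=None keeps the orientation; velocity is the mean speed in m/s. With stop_force (N) it stops when the force on the tool has changed by that much, and returns True; else False.
- goto_joints(angles): joint-space move.
- set_gripper(opening, strength=None): finger opening in m; strength is the grip in N (None keeps the last); returns when the fingers have stopped.
- dwell(seconds).
- ik(position, orientation): joint angles nearest the present ones, or None.
- grab_frame(name): name is "scene" or "top"; returns the picture (420x560x3 uint8, red, green, blue); there is no depth.
- get_calibration(name): a dict with "camera_matrix" (3x3 intrinsics, pixels), "pose" (4x4, takes a point from camera to world coordinates). Camera axes: x right, y down, z forward; pixel columns grow to the right and rows downward; lengths in m; the calibration is good to about 2 mm. A picture is of the moment at which its call begins. get_calibration takes no time and is no camera call.
A pose or a line that the arm cannot do raises PlanningError and nothing moves.
- finish_job(): hands the job in; it is judged then, once.
Readings, each from a call of its own:
- current_t(): time.
- current_joint_pos(): joint angles.
- current_qd(): joint speeds.
- current_joint_efforts(): joint torques, N m.
- current_position(): TCP position.
- current_orientation(): TCP orientation.
- current_force(): force on the tool from outside, world axes, zero at the start.
- current_ft_torque(): the same for the moment, N m.
- current_finger_gap(): finger opening in m.
- current_finger_force(): force on a finger pad.
Only numpy, scipy, OpenCV 4.12 (cv2) and the standard library are available. Lean on these libraries where they do the work, as an engineer would, in place of code of your own. Each camera call takes 0.05 s, during which the arm holds its last target. There are 200 camera calls.

## Working session

There is one attempt and no reset: what is moved stays moved. The work goes in short steps, each a Python script; the robot and the scene stay as the last script left them, time stands still between calls to the robot, and variables do not carry over. Pictures are saved under pics/ and viewed, at most 10 in all, crops included, and the job is handed in when it is done.

```bash
mkdir -p pics; ls
python3 - <<'E'
from rig import *
import cv2, numpy as np
for n in("scene","top"):
    im=grab_frame(n); cv2.imwrite(f"pics/{n}0.png",cv2.cvtColor(im,cv2.COLOR_RGB2BGR))
    c=get_calibration(n); print(n,c["camera_matrix"],np.round(c["pose"],4))
print(current_t(),current_position(),current_orientation())
E
```

```text
pics
scene [[530.69098404   0.         278.36110493]
 [  0.         530.69098404 213.66039726]
 [  0.           0.           1.        ]] [[-0.7111  0.3284 -0.6217  1.0653]
 [ 0.703   0.3163 -0.637   0.6571]
 [-0.0126 -0.89   -0.4557  0.5311]
 [ 0.      0.      0.      1.    ]]
top [[519.14919531   0.         276.93643235]
 [  0.         519.14919531 210.56037109]
 [  0.           0.           1.        ]] [[ 0.0292 -0.9973  0.0678  0.3974]
 [-0.9995 -0.0299 -0.0092  0.0712]
 [ 0.0112 -0.0675 -0.9977  1.2499]
 [ 0.      0.      0.      1.    ]]
0.1 [ 0.162364   -0.62887532  0.21374743] [[ 9.68238612e-01  2.50027400e-01 -5.37083104e-04]
 [ 2.50027930e-01 -9.68237514e-01  1.46620489e-03]
 [-1.53432612e-04 -1.55392196e-03 -9.99998781e-01]]
```

View pics/scene0.png

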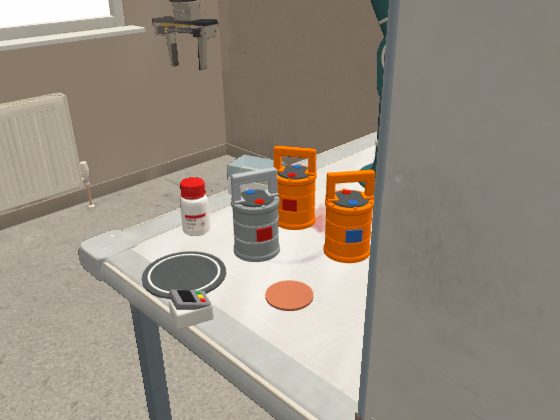

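View pics/top0.png

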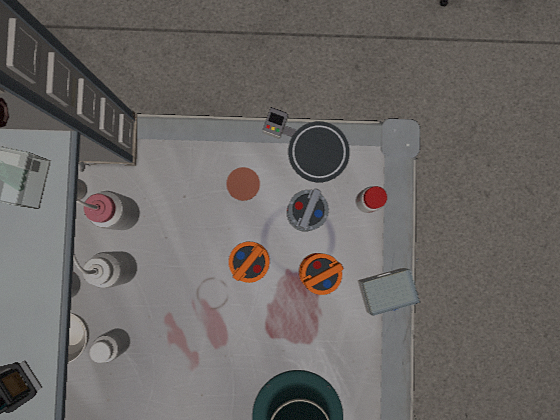

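The pot could be taken for: grey pot, top (308,210) / scene (256,220); orange look-alikes, top (249,262) and (321,273). By the description it is the grey one. The plate is at top (319,152), the read-out box (275,122), the bottle (372,198), and the flat disc, presumably the dish, (243,184). One close crop will check this.

```bash
cat > h.py <<'E'
from rig import *
import cv2, numpy as np
def px2w(n,u,v,z):
    c=get_calibration(n);K=c["camera_matrix"];T=np.array(c["pose"])
    d=T[:3,:3]@np.linalg.solve(K,[u,v,1.]);o=T[:3,3]
    return o+d*(z-o[2])/d[2]
def w2px(n,p):
    c=get_calibration(n);T=np.array(c["pose"]);q=c["camera_matrix"]@(T[:3,:3].T@(np.asarray(p)-T[:3,3]))
    return q[:2]/q[2]
E
python3 - <<'E'
from h import *
a=cv2.imread("pics/top0.png")[110:240,255:395]; b=cv2.imread("pics/scene0.png")[160:310,135:295]
a=cv2.resize(a,None,fx=4,fy=4,interpolation=cv2.INTER_CUBIC);
cv2.imwrite("pics/crop.png",a)
# plate white ring ellipse fit, top view
im=cv2.imread("pics/top0.png")
g=cv2.cvtColor(im,cv2.COLOR_BGR2GRAY)
m=np.zeros_like(g);yy,xx=np.mgrid[:420,:560];r=np.hypot(xx-319,yy-152)
m=((r<28.5)&(r>20)&(g>110)); print("ring",m.sum(),cv2.fitEllipse(np.argwhere(m)[:,::-1].astype(np.float32)))
e=cv2.fitEllipse(np.argwhere(m)[:,::-1].astype(np.float32))
print("plate",px2w("top",*e[0],.005))
for n,u,v,z in [("bottle",372,198,.11),("disc",243,184,.006),("bar",308,210,.164),("box",275,122,.045)]: print(n,px2w("top",u,v,z))
E
```

```text
ring 278 ((318.6551513671875, 151.24818420410156), (50.74600601196289, 51.35485076904297), 107.52490997314453)
plate [ 0.62906702 -0.03718704  0.005     ]
bottle [ 0.50892012 -0.14842362  0.11      ]
disc [0.54353208 0.14329598 0.006     ]
bar [ 0.47429527 -0.00393079  0.164     ]
box [0.68792263 0.07074047 0.045     ]
```

View pics/crop.png

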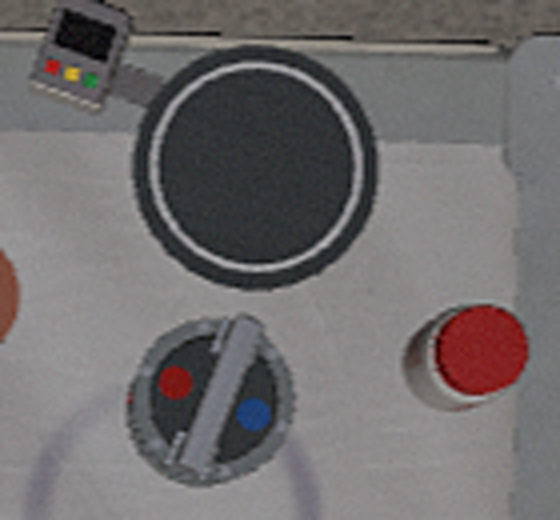

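The crop confirms the grey pot: its bar runs from top (316.5,190) to (303.8,228), red mark at (299,206), blue at (318.5,213.5). The plate ring is centred at (318.7,151.2). Now I'll write the walking planner and grasp the bar.

```bash
cat > walk.py <<'E'
from h import *
import json
from scipy.spatial.transform import Rotation as Ro
from scipy.optimize import minimize, fsolve
PL=np.array([.6291,-.0372]); r=.045; G=.155-.019   # TCP height on the pot axis
g=np.mgrid[-.045:.0451:.003,-.045:.0451:.003].reshape(2,-1).T
t=np.linspace(0,2*np.pi,121)
D=np.vstack([g[np.hypot(*g.T)<r],r*np.c_[np.cos(t),np.sin(t)]]); D=np.c_[D,0*D[:,0]]
FLIP=np.diag([1,-1,-1.])
def pose(piv,side,yaw,roll=0,pitch=0):
    """pot pose with rim point (0,side*r) at xy=piv, just touching the support"""
    R=Ro.from_euler('ZYX',[yaw,pitch,roll]).as_matrix()
    c=np.r_[piv,0]-R@[0,side*r,0]; c[2]=0
    W=D@R.T+c
    c[2]=np.max(np.where(np.hypot(*(W[:,:2]-PL).T)<.075,.005,0)-W[:,2])
    return c,R
def settle(piv,side,yaw):
    f=lambda a:(lambda c,R:c[2]+.057*R[2,2])(*pose(piv,side,yaw,*a))
    a=min((minimize(f,s,method='Nelder-Mead',options=dict(initial_simplex=np.array(s)+[[0,0],[.04,0],[0,.04]],xatol=1e-4,fatol=1e-7)) for s in ([0,0],[0,-.06],[.03,-.04],[-.03,-.04])),key=lambda q:q.fun).x
    return pose(piv,side,yaw,*a),a
def step(c,R,side,yaw1,tilt=np.radians(12.5)):
    """pivot on side (-1 = blue, raises red); returns waypoints [(c,R,T)]"""
    piv=(c+R@[0,side*r,0])[:2]; y0,p0,r0=Ro.from_matrix(R).as_euler('ZYX'); T=-side*tilt
    w=[(*pose(piv,side,y0,r0+(T-r0)*s,p0*(1-s)),.55) for s in(.5,1)]
    w+=[(*pose(piv,side,y0+(yaw1-y0)*s,T),.55) for s in(.5,1)]
    (cf,Rf),(rf,pf)=settle(piv,side,yaw1)
    w+=[(*pose(piv,side,yaw1,T+(rf-T)*s,pf*s),.55) for s in(.5,1)]
    return w
def plan(c,R,n=7):
    y0=Ro.from_matrix(R).as_euler('ZYX')[0]
    def end(q):
        x=np.array(c[:2]);y=y0
        for k in range(n):
            s=-1 if k%2==0 else 1; b=q[0]+s*q[1]
            x=x+s*r*np.array([-np.sin(y)+np.sin(b),np.cos(y)-np.cos(b)]); y=b
        return x-PL
    q=fsolve(end,[np.arctan2(*(PL-c[:2])[::-1]),.27]); return [q[0]+(-1 if k%2==0 else 1)*q[1] for k in range(n)]
def tcp(c,R,dz=0): return c+R@[0,0,G]+[0,0,dz], R@FLIP
E
cat > go1.py <<'E'
from walk import *
b=[px2w("top",u,v,.164) for u,v in((316.5,190),(303.75,228))]
m=[px2w("top",u,v,.115) for u,v in((299,205.75),(318.5,213.5))]
d=b[0]-b[1]; y=np.arctan2(d[1],d[0]); dm=m[0]-m[1]
print("bar",np.mean(b,0),np.degrees(y),"marks",np.mean(m,0),np.degrees(np.arctan2(-dm[0],dm[1])))
c=np.r_[(np.mean(b,0)+np.mean(m,0))[:2]/2,0]; R=Ro.from_euler('Z',y).as_matrix()
Y=plan(c,R); print("c",c,"yaws",np.degrees(Y).round(1))
a,B=c.copy(),R; bad=0
for k,yy in enumerate(Y):
    for a,B,_ in step(a,B,-1 if k%2==0 else 1,yy):
        q=ik(*tcp(a,B)); bad+=q is None
    print(k,(a*1e3).round(1),np.degrees(Ro.from_matrix(B).as_euler('ZYX')).round(1),q is None or np.round(q,2))
print("bad",bad)
E
python3 go1.py
```

```text
bar [ 0.47663743 -0.00837113  0.164     ] -17.063524703968753 marks [ 0.47863988 -0.00894051  0.115     ] -20.02861913466519
c [ 0.47763865 -0.00865582  0.        ] yaws [-26.    5.7 -26.    5.7 -26.    5.7 -26. ]
0 [484.2 -11.2   0. ] [-26.   0.   0.] [ 0.36  0.35 -0.48  2.04  0.22  0.8  -2.27]
1 [508.3 -15.6   0. ] [5.7 0.  0. ] [ 0.39  0.39 -0.52  1.99  0.26  0.83 -1.74]
2 [532.4 -19.9   3.3] [-26.  -4.   1.] [ 0.35  0.36 -0.46  2.01  0.27  0.75 -2.3 ]
3 [556.4 -24.2   5.1] [ 5.7 -6.3 -1.6] [ 0.41  0.39 -0.53  1.99  0.33  0.73 -1.79]
4 [580.4 -28.5   5. ] [-26.   0.   0.] [ 0.26  0.47 -0.34  1.82  0.2   0.89 -2.2 ]
5 [604.6 -32.8   5. ] [5.7 0.  0. ] [ 0.31  0.52 -0.41  1.76  0.25  0.92 -1.68]
6 [628.7 -37.2   5. ] [-26.   0.   0.] [ 0.22  0.54 -0.29  1.7   0.18  0.93 -2.16]
bad 0
```

```bash
sed -i 's/FLIP=np.diag(\[1,-1,-1.\])/FLIP=np.diag([-1,1,-1.])/' walk.py; python3 go1.py | tail -4
python3 - <<'E'
from walk import *
c=np.array([.4776,-.0087,0]);R=Ro.from_euler('Z',np.radians(-18.5)).as_matrix()
p,O=tcp(c,R)
move_straight(current_position()+[0,0,.11],.3)
move_to(p+[0,0,.15],O)
set_gripper(.055,60)
print(current_t(),current_position(),current_joint_pos().round(2))
print(move_straight(p,.15,stop_force=8),current_position()-p,current_force())
set_gripper(0,60)
print(current_t(),current_finger_gap(),current_finger_force(),current_force().round(2),current_ft_torque().round(2))
print(current_position()-p,(O.T@current_orientation()).round(3))
cv2.imwrite("pics/g.png",cv2.cvtColor(grab_frame("scene"),cv2.COLOR_RGB2BGR)[90:310,130:400])
E
```

```text
4 [580.4 -28.5   5. ] [-26.   0.   0.] [ 0.58  0.58 -0.78  1.8   0.49  0.97  0.71]
5 [604.6 -32.8   5. ] [5.7 0.  0. ] [ 0.56  0.62 -0.78  1.74  0.51  1.    1.26]
6 [628.7 -37.2   5. ] [-26.   0.   0.] [ 0.58  0.68 -0.83  1.68  0.57  1.04  0.69]
bad 0
3.7833 [ 0.47759571 -0.00867997  0.28600695] [ 0.76  0.21 -0.91  1.88  0.18  1.14  1.03]
False [6.50679503e-04 9.97563888e-05 7.40808222e-04] [ 0.09748724  0.50764797 -0.35534254]
5.6083 0.015572435893259877 59.825366735458374 [-0.44  2.17  2.19] [0.42 0.05 0.02]
[-9.48024952e-05  5.29453803e-04  8.20523442e-05] [[ 1.  0.  0.]
 [-0.  1.  0.]
 [-0. -0.  1.]]
```

View pics/g.png

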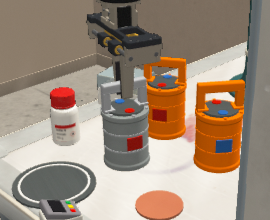

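The crop shows the fingers closed on the grey pot's bar (crop 120,85), with the bottle and the orange pots untouched. First step: red side.

```bash
cat > run.py <<'E'
from walk import *
import sys
def run(ks,pic=None,dz=-.0005):
    S=json.load(open("s.json")); c=np.array(S["c"]);R=np.array(S["R"]);Y=S["Y"]
    for k in ks:
        for i,(c,R,T) in enumerate(step(c,R,-1 if k%2==0 else 1,Y[k])):
            p,O=tcp(c,R,dz); L=np.linalg.norm(p-current_position())
            move_straight(p,max(L,.002)/T,rot=O)
            print(k,i,round(current_t(),2),"F",current_force().round(1),"M",current_ft_torque().round(2),"err mm",((current_position()-p)*1e3).round(1),"gap",round(current_finger_gap()*1e3,1))
            if pic and i==3: cv2.imwrite(f"pics/{pic}.png",cv2.cvtColor(grab_frame("scene"),cv2.COLOR_RGB2BGR)[90:310,130:400])
        json.dump(dict(c=c.tolist(),R=R.tolist(),Y=Y),open("s.json","w"))
E
python3 - <<'E'
from run import *
c=np.array([.4776,-.0087,0]);R=Ro.from_euler('Z',np.radians(-18.5)).as_matrix()
json.dump(dict(c=c.tolist(),R=R.tolist(),Y=list(plan(c,R))),open("s.json","w"))
run([0],"t0")
E
```

```text
0 0 6.34 F [0.4 3.4 4.6] M [ 0.69 -0.01 -0.05] err mm [0.2 0.2 0.2] gap 15.1
0 1 7.03 F [0.3 3.2 3.4] M [ 0.63 -0.14  0.07] err mm [ 0.   0.1 -0. ] gap 15.7
0 2 7.45 F [0.4 1.8 3. ] M [ 0.49 -0.15  0.04] err mm [-0.1  0.1 -0. ] gap 15.9
0 3 7.87 F [-0.2  1.8  2.8] M [ 0.52 -0.06  0.06] err mm [-0.1 -0.  -0. ] gap 15.2
0 4 8.62 F [-0.7  3.1  5.2] M [0.64 0.03 0.05] err mm [0.3 0.  0.2] gap 15.5
0 5 9.32 F [-2.8  3.4 10.1] M [0.78 0.58 0.04] err mm [-0.   0.4  0.6] gap 15.3
```

View pics/t0.png

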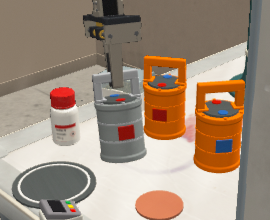

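The crop shows the pot tilted with its red side up (crop 125,130), pivoting on the blue rim. Forces are low and it is still pressed on the bench. Continue.

Run:
```python
from run import *
run([1,2])
cv2.imwrite("pics/a2.png",cv2.cvtColor(grab_frame("scene"),cv2.COLOR_RGB2BGR)[90:310,130:400])
```

```text
1 0 10.03 F [-1.4 -0.4  2.8] M [0.37 0.18 0.  ] err mm [-0.3 -0.8 -0.3] gap 15.6
1 1 10.7 F [-1.2 -0.1  1.5] M [ 0.23  0.13 -0.04] err mm [-0.2 -0.4 -0.2] gap 15.6
1 2 11.38 F [-0.1 -0.  -0.2] M [ 0.32  0.   -0.03] err mm [-0.1 -0.4 -0.1] gap 15.3
1 3 12.07 F [ 1.  -0.3 -2. ] M [ 0.4  -0.13 -0.02] err mm [ 0.1 -0.1 -0.1] gap 15.6
1 4 12.78 F [ 0.1 -0.1 -3. ] M [ 0.23 -0.16 -0.02] err mm [-0.1  0.1 -0.1] gap 15.5
1 5 13.47 F [-2.9  1.6  5.3] M [ 0.44  0.47 -0.03] err mm [0.1 0.8 0.6] gap 15.5
2 0 14.15 F [-1.2  2.6  3.9] M [0.64 0.22 0.03] err mm [0.3 0.4 0.3] gap 15.5
2 1 14.84 F [-0.1  2.1  3.3] M [ 0.65 -0.    0.01] err mm [0.1 0.  0. ] gap 15.7
2 2 15.56 F [0.1 2.8 3.8] M [0.36 0.15 0.05] err mm [-0.1 -0.1 -0. ] gap 15.9
2 3 16.26 F [-0.9  1.2  3.6] M [0.47 0.18 0.13] err mm [ 0. -0. -0.] gap 15.7
2 4 16.96 F [-3.9  2.3  4.5] M [0.29 0.63 0.11] err mm [-0.3 -0.2 -0.1] gap 15.6
2 5 17.65 F [-5.   0.5  9.3] M [ 0.28  0.85 -0.07] err mm [ 0.1 -0.5  0.4] gap 15.6
```

View pics/a2.png

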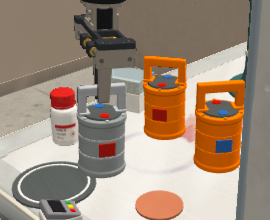

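The crop shows the pot (100,140) with its front rim just at the plate edge. It never carried its full weight on the tool (min Fz −3 N). Continue over the edge, pressing slightly more.

Run:
```python
from run import *
run([3,4],dz=-.001)
cv2.imwrite("pics/a4.png",cv2.cvtColor(grab_frame("scene"),cv2.COLOR_RGB2BGR)[90:310,130:400])
```

```text
3 0 18.39 F [-4.1  0.3  7.7] M [ 0.1   0.73 -0.1 ] err mm [ 0.1 -1.   0.2] gap 15.6
3 1 19.07 F [-3.7  0.5  5.9] M [ 0.06  0.61 -0.17] err mm [ 0.1 -0.9  0.1] gap 15.4
3 2 19.82 F [-5.5 -3.3  8.4] M [-1.24  1.51 -0.32] err mm [-1.2 -3.6  0.3] gap 15.3
3 3 20.33 F [-5.1 -4.9 11.2] M [-2.17  1.43 -0.36] err mm [-0.8 -5.2  0.8] gap 15.7
3 4 21.26 F [-6.5 -7.1 18.5] M [-2.22  1.83 -0.37] err mm [-0.2 -5.1  1.6] gap 15.6
3 5 22.15 F [-8.  -7.7 18.7] M [-2.02  1.86 -0.36] err mm [-0.1 -5.2  1.3] gap 15.7
4 0 23.02 F [-2.7 -1.9  3.9] M [-1.21  0.71 -0.1 ] err mm [-0.2 -2.7 -0.3] gap 15.8
4 1 23.79 F [-2.  -4.   4.6] M [-1.62  0.75  0.04] err mm [ 0.3 -1.8 -0. ] gap 15.3
4 2 24.48 F [-2.2 -1.   4.8] M [-0.94  0.89  0.12] err mm [ 0.1 -0.1  0. ] gap 16.0
4 3 25.2 F [-2.   0.8  4.7] M [0.08 0.6  0.15] err mm [0.3 0.8 0.2] gap 15.6
4 4 25.93 F [-1.9  2.6  6.9] M [0.49 0.57 0.08] err mm [0.4 0.6 0.3] gap 15.4
4 5 26.66 F [-8.2  0.7 16.9] M [0.31 1.66 0.04] err mm [-0.1  0.2  1.7] gap 15.6
```

View pics/a4.png

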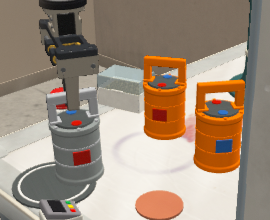

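The crop shows the pot (78,150) partly on the plate. The moment in step 3 was unusual, so I'll check from above, with the bottle in view.

Run:
```python
from walk import *
S=json.load(open("s.json"));p,O=tcp(np.array(S["c"]),np.array(S["R"]))
print(np.degrees(Ro.from_matrix(O.T@current_orientation()).as_rotvec()).round(2),np.round(S["c"],4),current_joint_pos().round(2))
im=cv2.cvtColor(grab_frame("top"),cv2.COLOR_RGB2BGR)
cv2.imwrite("pics/top4.png",cv2.resize(im[100:300,220:420],None,fx=3,fy=3,interpolation=cv2.INTER_CUBIC))
```

```text
[-0.02  0.   -0.  ] [ 0.5801 -0.0284  0.005 ] [ 0.49  0.53 -0.65  1.81  0.39  0.93  0.78]
```

View pics/top4.png

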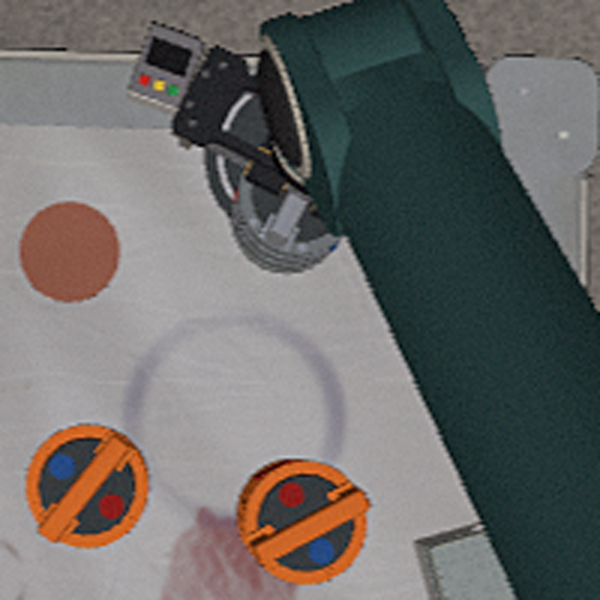

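The top crop shows the pot (285,225) with its handle still held between the fingers. The dish (70,250) is undisturbed and the bottle is hidden under the arm. The force fits the rim bumping the plate edge, about 8 N. Two last steps.

Run:
```python
from run import *
run([5,6],dz=-.0006)
im=cv2.cvtColor(grab_frame("scene"),cv2.COLOR_RGB2BGR)
cv2.imwrite("pics/a6.png",cv2.resize(im[100:320,100:330],None,fx=2.5,fy=2.5))
```

```text
5 0 27.48 F [-2.5 -0.   7.6] M [0.25 0.83 0.04] err mm [-0.1 -0.6  0.3] gap 15.1
5 1 28.16 F [-2.  -0.6  5.9] M [ 0.21  0.6  -0.06] err mm [-0.  -0.5 -0. ] gap 15.2
5 2 28.87 F [-2.6 -0.4  5.2] M [ 0.2   0.52 -0.16] err mm [-0.  -0.7 -0. ] gap 15.6
5 3 29.56 F [-2.1 -1.6  5.9] M [-0.07  0.53 -0.09] err mm [ 0.1 -0.6 -0. ] gap 15.8
5 4 30.28 F [-1.7 -1.8  7.3] M [-0.2   0.68 -0.07] err mm [ 0.2 -0.8  0.3] gap 15.8
5 5 31.01 F [-6.6 -2.3 14.8] M [-0.25  1.64 -0.1 ] err mm [-0.2 -0.4  1.3] gap 15.6
6 0 31.73 F [-1.9 -0.   5.4] M [-0.03  0.7  -0.01] err mm [-0.2  0.5 -0. ] gap 15.7
6 1 32.42 F [-3.5  0.   5. ] M [0.09 0.66 0.05] err mm [-0.   0.  -0.1] gap 15.5
6 2 33.11 F [-1.   0.8  3.9] M [0.26 0.44 0.1 ] err mm [ 0.2  0.2 -0. ] gap 15.4
6 3 33.83 F [0.4 1.9 2.6] M [0.23 0.12 0.09] err mm [ 0.2  0.  -0. ] gap 15.7
6 4 34.53 F [-0.7  2.3  2.3] M [0.44 0.09 0.02] err mm [ 0.2 -0.   0. ] gap 15.4
6 5 35.23 F [-4.6  0.3  9.7] M [0.38 0.93 0.05] err mm [-0.2 -0.1  1.2] gap 15.6
```

View pics/a6.png

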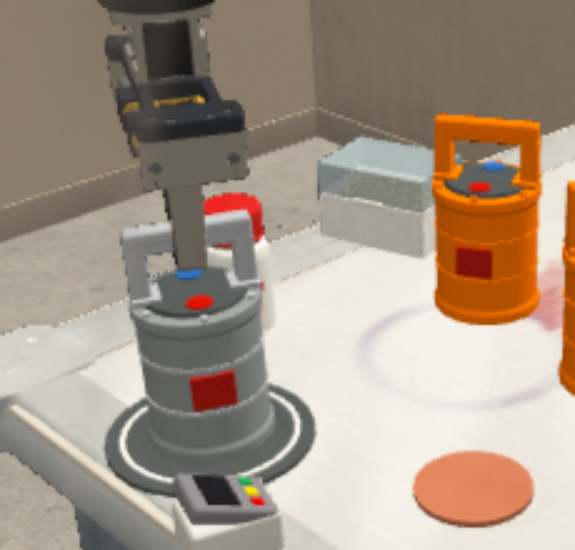

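The crop shows the pot (205,380) standing within the ring area, slightly pitched in the grip. The bottle is behind it and upright. Release, retract and check.

Run:
```python
from run import *
set_gripper(.045); dwell(.3)
move_straight(current_position()+[0,0,.16],.12)
print(current_t(),current_force().round(1))
move_to(np.array([.42,.12,.34]),current_orientation())
print(current_t())
a=cv2.cvtColor(grab_frame("scene"),cv2.COLOR_RGB2BGR);b=cv2.cvtColor(grab_frame("top"),cv2.COLOR_RGB2BGR)
a=cv2.resize(a[130:330,110:310],(400,400),interpolation=cv2.INTER_CUBIC);b=cv2.resize(b[100:220,275:395],(400,400),interpolation=cv2.INTER_CUBIC)
cv2.imwrite("pics/end.png",np.hstack([a,b]))
```

```text
37.6667 [ 0.3  0.4 -0.1]
38.7
```

View pics/end.png

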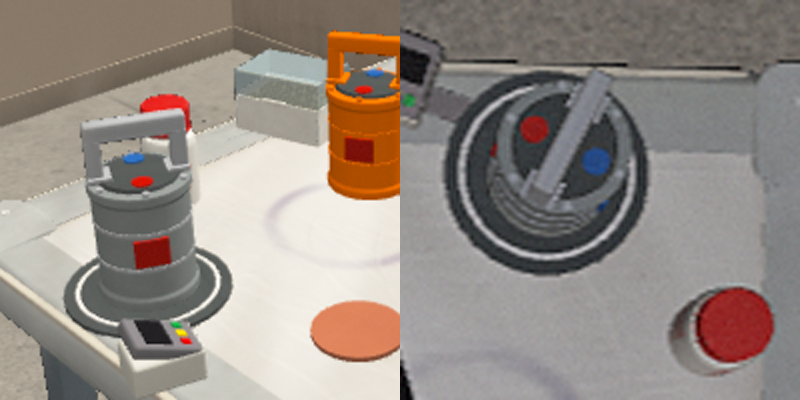

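Run:
```python
from h import *
print(px2w("top",324.5,143.5,.12)[:2]-[.6291,-.0372])
print(current_t()); finish_job()
```

```text
[-0.00379056 -0.00244555]
38.8
the job is handed in; nothing more can be done
```

I walked the pot onto the weighing plate in seven alternating rocks, red side first. It stands about 4–5 mm off the plate's centre, inside the white ring, and the gripper has let go. The bottle and dish are undisturbed, and I handed the job in at 38.8 s.

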